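# Index the sprocket fixture and lock it

### The arm

A 7-joint arm with a two-finger parallel gripper is mounted at the origin on a cart in front of the work surface, level with it; the furniture and walls round the work are solid. World frame = base frame: x ahead of the robot, y to its left, z up, the work surface at z = 0. Lengths are in mm, angles in rad, forces in N, time in s.
With the tool pointing down it reaches from about 425 to 875 mm from the base axis. Payload 8.4 kg.
Tool frame: the origin (TCP) lies on the centre line of the jaws, within the pads' length; the fingertips stand manip.tip_reach ahead of it and the grasp point (between the pads) lies 2 mm behind it (manip.tip_reach is the distance from the TCP to the fingertips, in mm); z points along the fingers, y is the line along which they close (so a half turn about z gives the same grasp; the last joint's range is limited). The gripper opens to 87 mm and grips with 3 to 60 N. Pads are 19 mm wide; open, the fingers measure 117 mm over their backs; the gripper's body (75 mm by 190 mm) begins 51 mm behind the grasp point.
Start: joints at [-0.099, 0.333, 0.04, 1.465, -0.013, 1.343, -0.059], TCP at [649.973, -0.013, 239.546] pointing down, gripper open.
Joint ranges: [-2.58, 2.58], [-0.38, 2.09], [-1.3, 1.39], [0.25, 2.4], [-1.5, 4.64], [0.08, 2.09], [-2.65, 2.65]. Speed limits (rad/s): [2.22, 2.22, 2.79, 2.79, 3.14, 3.14, 3.14].

### API

Orientations are given as a rotation vector (axis times angle).
In Python, from workcell import manip, read_camera, calibration, order, search_frame, tip_of gives the robot as it stands. Calls block until the motion is done:
- manip.move_to(position, orientation): joint-space move of the TCP to a pose.
- manip.servo_line(position, rotation=None, vel=150, threshold=None): straight line of the TCP; rotation=None keeps the orientation; vel is the mean speed in mm/s. With threshold (N) it stops when the force on the tool has changed by that much, and returns True; else False.
- manip.move_joints(angles): joint-space move.
- manip.set_gripper(opening, grip_force=None): finger opening in mm; grip_force is the grip in N (None keeps the last); returns when the fingers have stopped.
- manip.sleep(seconds).
- manip.inverse_kinematics(position, orientation): joint angles nearest the present ones, or None.
- manip.read_state(): the state.
- read_camera(name): name is "scene" or "side" or "wrist"; returns (picture, depth): 420x560x3 uint8, red, green, blue; 420x560 float32, mm along the optical axis (not along the pixel's ray), 0 where there is no reading.
- calibration(name): a dict with "vertical_fov" (degrees; the focal length in pixels is half the picture's height over the tangent of half this angle, whatever the lens; pixels are square), "cx", "cy" (the principal point, pixels), "extrinsics" (4x4, takes a point from world to camera coordinates); the wrist camera has in their place "tool_from_camera" (4x4, takes a point from camera to tool coordinates, whose origin is the TCP and whose axes are the flange's). Camera axes: x right, y up, looking along -z (the intrinsics and any distortion apply to the point x, -y, -z); pixel columns grow to the right and rows downward; lengths in mm; the calibration is good to about 2 mm. A picture is of the moment at which its call begins: read the wrist's pose just before it. calibration takes no time and is no camera call.
A pose or a line that the arm cannot do raises manip.MotionError and nothing moves.
- order.hand_in(): hands the job in; it is judged then, once.
Trained networks look in the newest picture that a camera, given by its name, has taken for a name from the list of things; names that differ only in an ending like _2 or _b are one class to them, and where a whole thing is asked for, a point or a joint stands for the part that bears it (a point fixed in the world has none). Each returns a list of dicts, best first, with "confidence" (0 to 1); they miss things now and then, are a little off and sometimes report something else, mostly with a low value. They report only what shows in the picture. A call takes as long as a camera call.
- search_frame(camera, name): "rect" ([left, top, width, height] in pixels, round what is visible of it).
- tip_of(camera, name): "uv" ([column, row] in pixels: a listed point, or the origin of a listed thing).
The state is a dict: "clock": time; "joints": joint angles; "joint_vel": joint speeds; "tau": joint torques, N m; "tool_pos": TCP position; "ee_rot": TCP orientation; "contact_force": force on the tool from outside, world axes, zero at the start; "torque": the same for the moment, N m; "grip_width": finger opening in mm; "grip_force": force on a finger pad.
Only numpy, scipy, OpenCV 4.12 (cv2) and the standard library are available. Lean on these libraries where they do the work, as an engineer would, in place of code of your own. Each camera call takes 0.05 s, during which the arm holds its last target. There are 200 camera calls.

### The job

Bring the sprocket on the indexing fixture to its yellow station: push the table round with a finger on its arms, either way, until the yellow-marked notch in the plate lies under the lock lever's roller, and then push the red-gripped lock lever in towards the table until it is fully home with its roller in that notch. Nothing needs to be gripped or lifted; leave the tape measure, bearing, bolt and carton beside the fixture where they are.

Things in the scene. Friction and masses are not known exactly. Their poses are not given: they have to be found in the camera images.
- indexer: dark blue-grey base casting of the fixture, screwed to the bench. Origin on the bench top, on the vertical axis of the table that turns on it; z up; +y points from that axis to the lock. The turning part: steel index plate (160 mm diameter, z = 22 to 34 mm), dark hub (116 mm diameter, top at z = 68 mm), and a grey sprocket (90 mm diameter) bolted on the hub with a nut (top at z = 106 mm)
- index_table (a joint): angle of the turning table, rad, growing anticlockwise seen from above; it turns without end. 0 (or a whole turn, 6.283): the yellow notch is exactly at the lock; at other multiples of 1.571 one of the three unmarked notches is there. Turning needs about 0.22 N m (2 to 3 N at an arm); the table stays where it is left
- yellow_notch (a point): point in the notch with yellow paint round it, turning with the table: 71.4 mm from the table axis, 29 mm above the bench, where the centre of the roller lies when it is locked in that notch. The plate's rim has four V notches 90 deg apart, 22 mm wide at the rim and 15 mm deep; the three others are unpainted
- lock_seat (a point): fixed point where the centre of the lever's roller lies when the lever is fully home: 71.4 mm from the table axis along the base's +y, 29 mm above the bench. The roller (12 mm diameter, under the lever bar) enters a notch only if the notch is within about 7 mm of this point, and then draws the table true. Against the plain rim the lever stops 0.2 rad or more short of home
- ball_end (a point): centre of the black ball (22 mm diameter) at the end of one of the four arms to push: 108 mm from the table axis, 60 mm above the bench, 45 deg clockwise from the yellow notch seen from above; the other three are 90 deg apart. The arms are level round steel bars, 10 mm thick, that stick straight out of the hub at z = 60 mm, midway between the notches
- lock_lever (a joint): angle of the lock lever about its upright pivot, rad: 0 fully home (against its stop), 0.40 swung fully out, away from the table. Pivot at x = 58 mm, y = 78 mm in the base's frame; seen from above the lever closes by turning anticlockwise. Closing needs about 0.7 N at the grip; the lever stays where it is left
- lock_grip (a point): middle of the lever's upright red grip (round, 18 mm in diameter, z = 44 to 91 mm), 68 mm above the bench, 139.5 mm from the lever's pivot; with the lever home it is at x = -75 mm, y = 120 mm in the base's frame. The lever's flat dark bar, 16 mm wide, has its top at z = 44 mm (pivot bolt up to 50 mm), below the arms
- bench_vice: green bench vice bolted to the bench at its front edge, to the right of the fixture: an obstacle for a wide gripper. Origin on the bench top under its middle; it takes up x = -141 to 108 mm and y = -95 to 95 mm from there, its jaws are 168 mm high
- tape_measure: yellow and black tape measure standing on edge, 35 x 75 x 67 mm; bystander, loose; origin at the middle of its underside
- bearing: steel ball bearing lying flat, 52 mm diameter, 15 mm high; bystander, loose; origin at the middle of its underside
- big_bolt: large grey hexagon bolt lying down, 112 mm long, 27 mm high; bystander, loose; origin at the middle of its underside
- carton: small brown cardboard carton, 50 x 76 x 52 mm high; bystander, loose; origin at the middle of its underside

How it is judged (in metres and radians):
On the way:
1. the yellow notch is brought to the lock (within 11 mm) while the lever is still out (horizontal distance between yellow_notch and lock_seat below 0.011 m and value of joint lock_lever above 0.1 rad), for 0.1 s.
At the end, for the whole second after the job is handed in: the lock lever is home (joint below 0.04 rad) with its roller in the yellow notch (notch within 4 mm of the lock seat), table and lever are at rest, and the four bystanders are within 20 mm of where they were (value of joint lock_lever below 0.04 rad and horizontal distance between yellow_notch and lock_seat below 0.004 m and velocity of joint index_table between -0.05 and 0.05 rad/s and velocity of joint lock_lever between -0.05 and 0.05 rad/s and distance of each of tape_measure, bearing, big_bolt, carton from where it was at the start of the episode below 0.02 m); the robot touches nothing.
It fails at once if the tape measure is lifted, carried or pushed away (more than 20 mm) (distance of tape_measure from where it was at the start of the episode above 0.02 m).
It fails at once if the bearing is lifted, carried or pushed away (more than 20 mm) (distance of bearing from where it was at the start of the episode above 0.02 m).
It fails at once if the big bolt is lifted, carried or pushed away (more than 20 mm) (distance of big_bolt from where it was at the start of the episode above 0.02 m).
It fails at once if the carton is lifted, carried or pushed away (more than 20 mm) (distance of carton from where it was at the start of the episode above 0.02 m).
It also fails if it takes over 69 s, if anything falls off the work surface, if the arm or the gripper's body presses on something with over 40 N, if the wrist force passes 120 N, or if a joint passes its speed limit or range.

## Working session

There is one attempt and no reset: what is moved stays moved. The work goes in short steps, each a Python script; the robot and the scene stay as the last script left them, time stands still between calls to the robot, and variables do not carry over. Pictures are saved under pics/ and viewed, at most 10 in all, crops included, and the job is handed in when it is done.

```bash
ls; mkdir -p pics; python3 - <<'E'
from workcell import manip, read_camera, calibration, search_frame, tip_of
import cv2,numpy as np
print(manip.tip_reach, manip.read_state())
ims=[]
for c in ["scene","side"]:
    im,d=read_camera(c); cv2.imwrite(f"pics/{c}0.png",im[:,:,::-1]); np.save(f"pics/{c}0d.npy",d)
    k=calibration(c); print(c,{a:(np.round(v,3).tolist() if a=="extrinsics" else v) for a,v in k.items()})
    for n in ["yellow_notch","ball_end","lock_grip","indexer"]:
        print(c,n,[(np.round(r["uv"],1).tolist(),round(r["confidence"],2)) for r in tip_of(c,n)][:5])
print(calibration("wrist"))
E
```

```text
pics
17.0 {'clock': 0.0, 'joints': array([-0.09916998,  0.33392292,  0.03990599,  1.46625338, -0.0134181 ,
        1.34331597, -0.05849268]), 'joint_vel': array([-0.00060183,  0.00239961,  0.00179674,  0.00019749,  0.00085255,
        0.00036763, -0.00219437]), 'tau': array([ 1.06989024e-03, -6.56351209e+01,  1.33598529e+00, -4.03798449e+01,
       -5.97442500e-02,  4.47441044e-02,  1.62792835e-04]), 'tool_pos': array([ 6.49559758e+02, -6.06362837e-02,  2.38660694e+02]), 'ee_rot': array([-2.22076059e+00, -2.22059580e+00,  1.92527389e-03]), 'contact_force': array([-0.72543442,  0.01320654,  0.25430521]), 'torque': array([ 0.033231  ,  0.04013693, -0.03033271]), 'grip_force': 0.0, 'grip_width': 86.78821711588674}
scene {'vertical_fov': 52.60218913215382, 'cx': 288.07244171218616, 'cy': 202.96606476138444, 'extrinsics': [[-0.506, -0.862, 0.012, 501.376], [0.515, -0.291, 0.806, -290.502], [-0.691, 0.414, 0.592, -650.255], [0.0, 0.0, 0.0, 1.0]]}
scene yellow_notch [([305.3, 215.6], 0.83), ([282.2, 238.3], 0.21)]
scene ball_end [([331.3, 225.5], 0.83)]
scene lock_grip [([269.8, 270.3], 0.9
[... 229 characters left out ...]
 -149.49], [-0.452, 0.601, 0.659, -970.147], [0.0, 0.0, 0.0, 1.0]]}
side yellow_notch [([298.2, 206.2], 0.57)]
side ball_end [([328.5, 204.6], 0.82), ([304.4, 266.4], 0.63)]
side lock_grip [([302.2, 268.8], 0.57)]
side indexer [([276.6, 228.5], 0.71)]
{'vertical_fov': 61.53707710659304, 'cx': 281.0347894315426, 'cy': 208.20783216416623, 'tool_from_camera': array([[ 4.38338780e-04,  9.67347130e-01,  2.53454804e-01,
         6.94564635e+01],
       [ 9.99999311e-01, -1.47975137e-04, -1.16468557e-03,
         9.31013579e-03],
       [-1.08915024e-03,  2.53455140e-01, -9.67346528e-01,
        -1.45516114e+02],
       [ 0.00000000e+00,  0.00000000e+00,  0.00000000e+00,
         1.00000000e+00]])}
```

View pics/scene0.png

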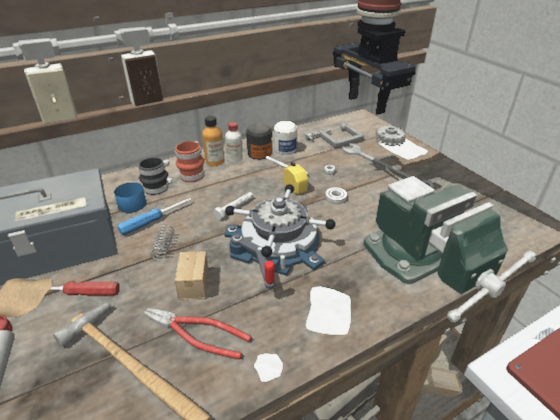

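View pics/side0.png

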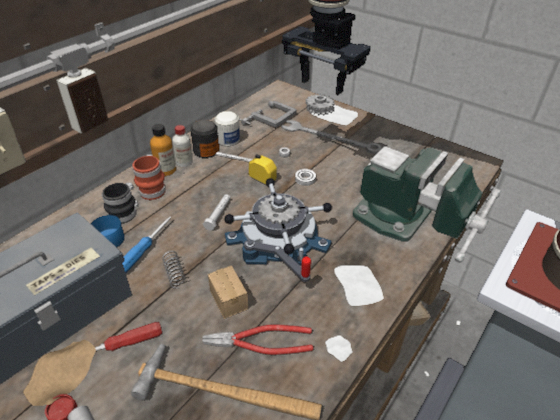

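Both pictures show the fixture near the middle (hub at scene (280,215), side (279,205)). The red grip is at scene (269,271) and side (305,267), with the arms' black balls around the hub. I'll triangulate these next and then look with the wrist camera.

```bash
cat > h.py <<'E'
from workcell import manip, read_camera, calibration, search_frame, tip_of
import cv2,numpy as np
from scipy.spatial.transform import Rotation as R
def cam(n,st=None):
    k=calibration(n); f=210/np.tan(np.radians(k["vertical_fov"]/2))
    if n=="wrist":
        T=np.eye(4);T[:3,:3]=R.from_rotvec(st["ee_rot"]).as_matrix();T[:3,3]=st["tool_pos"]
        W=T@k["tool_from_camera"]
    else: W=np.linalg.inv(k["extrinsics"])
    return f,k["cx"],k["cy"],W
def ray(c,uv):
    f,cx,cy,W=c; d=W[:3,:3]@np.array([(uv[0]-cx)/f,-(uv[1]-cy)/f,-1]); return W[:3,3],d
def atz(c,uv,z):
    o,d=ray(c,uv); return o+d*(z-o[2])/d[2]
def proj(c,p):
    f,cx,cy,W=c; q=np.linalg.inv(W)@np.append(p,1); return np.array([cx-f*q[0]/q[2],cy+f*q[1]/q[2]])
E
python3 - <<'E'
from h import *
print({k:v for k,v in calibration("scene").items() if k not in("extrinsics",)})
for n,u in dict(scene=dict(notch=(305.3,215.6,29),ball=(331.3,225.5,60),grip=(269.8,270.3,68),org=(280.2,237.2,0),nut=(279,203,106),b2=(228,211,60),b3=(289,190,60),b4=(266,251,60)),
 side=dict(notch=(298,206,29),ball=(328.5,206,60),grip=(305,266,68),org=(276.6,228.5,0),nut=(279,199,106),b2=(229,219,60),b3=(271,187,60))).items():
    c=cam(n)
    for k,v in u.items(): print(n,k,atz(c,v[:2],v[2]).round(0))
st=manip.read_state()
E
```

```text
{'vertical_fov': 52.60218913215382, 'cx': 288.07244171218616, 'cy': 202.96606476138444}
scene notch [576. 199.  29.]
scene ball [489. 192.  60.]
scene grip [432. 367.  68.]
scene org [569. 267.   0.]
scene nut [555. 278. 106.]
scene b2 [638. 357.  60.]
scene b3 [642. 203.  60.]
scene b4 [487. 345.  60.]
side notch [566. 199.  29.]
side ball [493. 187.  60.]
side grip [431. 369.  68.]
side org [578. 264.   0.]
side nut [562. 278. 106.]
side b2 [639. 353.  60.]
side b3 [634. 212.  60.]
```

```bash
python3 - <<'E'
from h import *
import pickle
manip.set_gripper(0)
st=manip.read_state()
manip.move_to([560,275,300],st["ee_rot"])
manip.sleep(0.3)
st=manip.read_state(); im,d=read_camera("wrist")
cv2.imwrite("pics/w1.png",im[:,:,::-1]); pickle.dump((st,im,d),open("w1.pkl","wb"))
c=cam("wrist",st); print(st["clock"],st["tool_pos"],st["grip_width"],st["joints"].round(2))
for n,z in dict(yellow_notch=29,ball_end=60,lock_grip=68,indexer=0,tape_measure=0,bearing=0,big_bolt=0,carton=0).items():
    for r in tip_of("wrist",n)[:5]: print(n,np.round(r["uv"],1),round(r["confidence"],2),atz(c,r["uv"],z).round(1))
E
```

```text
3.4583 [560.47446359 274.03947918 299.77433968] 0.3329180925374807 [-0.45  0.26 -0.09  1.43  0.02  1.45 -0.55]
yellow_notch [287.5 234.1] 0.91 [568.9 201.   29. ]
yellow_notch [226. 249.] 0.36 [491.6 181.4  29. ]
ball_end [226.1 250.4] 0.76 [496.8 191.7  60. ]
lock_grip [149.5  87.8] 0.7 [427.5 371.   68. ]
indexer [286.9 172.6] 0.72 [568.4 273.5   0. ]
indexer [288.  234.6] 0.62 [570.1 190.4   0. ]
big_bolt [403.5 143.2] 0.55 [713.5 310.2   0. ]
```

View pics/w1.png

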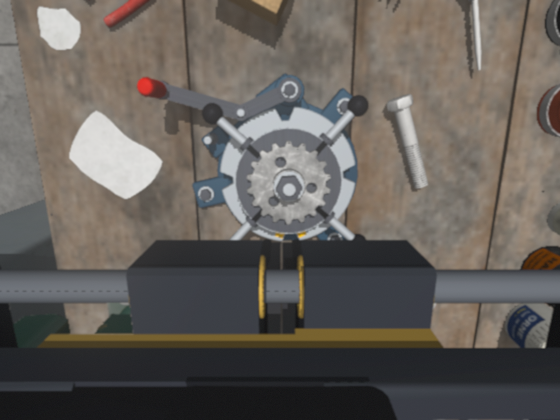

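The wrist view shows the nut at (288,187) and the lever pivot bolt at (289,90). The lever runs left to the red grip at (149,87), and balls are visible at (212,113) and (358,105). The yellow paint at (270-300,235) is at the bottom, partly hidden by the gripper.

```bash
python3 - <<'E'
from h import *
import pickle
st,im,d=pickle.load(open("w1.pkl","rb")); c=cam("wrist",st)
P={}
for k,u,z in [("nut",(288,187),106),("pivot",(289,90),50),("grip",(146,86),91),("bA",(212,113),60),("bB",(358,105),60)]:
    P[k]=atz(c,u,z); print(k,P[k].round(1), d[int(u[1]),int(u[0])])
C=P["nut"][:2]
v=P["pivot"][:2]-C; print("pivot r",np.linalg.norm(v),"exp",np.hypot(58,78))
phi=np.arctan2(v[1],v[0])-np.arctan2(78,58); print("base yaw",phi)
g=P["grip"][:2]-P["pivot"][:2]; print("r",np.linalg.norm(g),"exp 139.5")
print("lever q", -(np.arctan2(g[1],g[0])-np.arctan2(42,-133)-phi))
for b in("bA","bB"):
    w=P[b][:2]-C; print(b,np.linalg.norm(w),np.degrees(np.arctan2(w[1],w[0])))
print("lock dir deg",np.degrees(phi)+90)
E
```

```text
nut [567.7 276.  106. ] 345.6896
pivot [569.5 370.   50. ] 374.2154
grip [432.5 371.   91. ] 335.31744
bA [488.2 346.3  60. ] 360.8598
bB [641.7 354.3  60. ] 359.5454
pivot r 94.00208068825214 exp 97.20082304178294
base yaw 0.620044069473271
r 137.01368699945968 exp 139.5
lever q 0.3215968479300846
bA 106.15240555574167 138.48796528481145
bB 107.75488834236204 46.59737808722632
lock dir deg 125.52590829293483
```

```bash
python3 - <<'E'
from h import *
for n in("scene","side"):
    im=cv2.imread(f"pics/{n}0.png"); d=np.load(f"pics/{n}0d.npy"); f,cx,cy,W=cam(n)
    v,u=np.mgrid[:420,:560]; ok=(d>0)
    p=np.stack([(u-cx)/f*d,-(v-cy)/f*d,-d,np.ones_like(d)],-1)@W.T
    p=p[ok][:,:3]
    m=(p[:,0]>200)&(p[:,0]<760)&(p[:,1]<240)&(p[:,1]>-200)&(p[:,2]>110)&(p[:,2]<185)
    q=p[m]; print(n,m.sum(),[ (np.percentile(q[:,i],[2,50,98]).round(0)) for i in range(3)])
    m2=(p[:,0]>600)&(p[:,0]<900)&(p[:,1]<480)&(p[:,1]>100)&(p[:,2]>90)&(p[:,2]<170); q=p[m2]
    print(" backclutter",m2.sum(), q[:,0].min() if len(q) else None)
    for x in ["tape_measure","bearing","bench_vice","carton","big_bolt"]:
        read_camera(n) if x=="tape_measure" else None
        r=tip_of(n,x)[:1]; print(x,[(atz((f,cx,cy,W),k["uv"],0).round(0),round(k["confidence"],2)) for k in r])
E
```

```text
scene 6199 [array([234., 325., 452.]), array([ -1.,  69., 106.]), array([112., 145., 170.])]
 backclutter 29 867.4156037755503
tape_measure [(array([724., 136.,   0.]), 0.92)]
bearing [(array([632.,  77.,   0.]), 0.76)]
bench_vice []
carton [(array([527., 474.,   0.]), 0.86)]
big_bolt [(array([719., 301.,   0.]), 0.79)]
side 4202 [array([236., 336., 454.]), array([  1.,  77., 107.]), array([112., 143., 169.])]
 backclutter 10 868.0598698538587
tape_measure [(array([724., 141.,   0.]), 0.89)]
bearing [(array([716., 142.,   0.]), 0.69)]
bench_vice [(array([717., 150.,   0.]), 0.69)]
carton [(array([536., 484.,   0.]), 0.79)]
big_bolt [(array([708., 313.,   0.]), 0.9)]
```

```bash
cat >> h.py <<'E'
C=np.array([567.6,275.8]); Z=72; ROT=np.array([-2.2214,-2.2214,0])
def fp(a,r=82,side=1,gap=0):
    a=np.radians(a); u=np.array([np.cos(a),np.sin(a)]); n=np.array([-u[1],u[0]])
    return C+r*u+side*n*(5+gap+15*abs(n[0])+9.5*abs(n[1]))
E
python3 - <<'E'
from h import *
p=fp(57); manip.move_to([*p,200],ROT); print(manip.servo_line([*p,Z],vel=120,threshold=8))
F=[]
for a in np.arange(49,-95.1,-8):
    manip.servo_line([*fp(a),Z],vel=100); F.append(np.linalg.norm(manip.read_state()["contact_force"]).round(1))
s=manip.read_state();print(F,s["clock"],s["tool_pos"])
p=fp(-88); manip.servo_line([*p,Z]); manip.servo_line([*p,200],vel=250)
manip.move_to([567,235,300],ROT)
manip.sleep(0.2)
import pickle
st=manip.read_state(); im,d=read_camera("wrist"); c=cam("wrist",st)
cv2.imwrite("pics/w2.png",im[:,:,::-1]); pickle.dump((st,im,d),open("w2.pkl","wb")); print(st["clock"])
for n,z in dict(yellow_notch=29,ball_end=60,lock_grip=68,indexer=0).items():
    for r in tip_of("wrist",n)[:3]:
        q=atz(c,r["uv"],z)[:2]; print(n,np.round(r["uv"],1),round(r["confidence"],2),q.round(1),np.degrees(np.arctan2(*(q-C)[::-1])).round(1))
E
```

```text
False
[np.float64(0.5), np.float64(1.1), np.float64(0.5), np.float64(0.6), np.float64(0.8), np.float64(1.8), np.float64(1.3), np.float64(0.7), np.float64(0.9), np.float64(0.9), np.float64(0.9), np.float64(1.0), np.float64(0.3), np.float64(1.3), np.float64(0.7), np.float64(1.0), np.float64(1.0), np.float64(0.6), np.float64(0.6)] 11.4167 [581.20524669 192.37023916  72.01139763]
13.0417
yellow_notch [237.2  97.8] 0.96 [517.3 322.6] 137.1
yellow_notch [245.2  88.4] 0.3 [526.5 332.6] 125.9
ball_end [287.6  32.9] 0.66 [573.1 382.7] 87.1
lock_grip [140.   46.5] 0.68 [428. 369.] 146.3
lock_grip [238.5  97. ] 0.49 [523.3 321.6] 134.1
indexer [282.7 138.9] 0.79 [568.4 275.3] -29.9
```

View pics/w2.png

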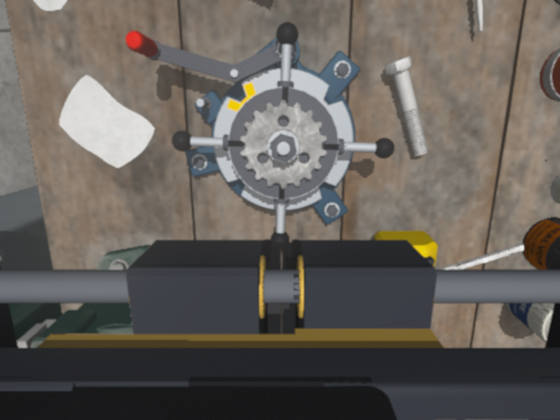

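The notch's yellow paint is now at (242,97), and the balls are at (287,33), (181,141) and (384,147). The lever is still out, with its roller pin at (235,73) and grip at (135,40). The table is a few degrees short of the lock.

```bash
python3 - <<'E'
from h import *
import pickle
st,im,d=pickle.load(open("w2.pkl","rb")); c=cam("wrist",st)
g=lambda u,z: atz(c,u,z)[:2]
b=[g((181.5,141),60),g((384,147.5),60),g((287,33.5),60)]
ang=lambda v:np.degrees(np.arctan2(v[1],v[0]))
v=b[1]-b[0]; mid=(b[0]+b[1])/2; print("len",np.linalg.norm(v),"mid",mid,"ang",ang(v), "3rd",ang(b[2]-mid),np.linalg.norm(b[2]-mid))
nut=g((283,149),106); pin=g((235,73),46); grip=g((133,39.5),91)
print(nut,pin,grip,"pin-grip",np.linalg.norm(pin-grip))
# fit yaw,q,C jointly with pivot from view 1
from scipy.optimize import least_squares
piv=np.array([569.5,370.])
def pts(x):
    cx,cy,ph,q=x; Rm=lambda t:np.array([[np.cos(t),-np.sin(t)],[np.sin(t),np.cos(t)]])
    P=np.array([58,78.]); f=lambda w:np.array([cx,cy])+Rm(ph)@w
    return f(P),f(P+Rm(-q)@np.array([-58,-6.6])),f(P+Rm(-q)@np.array([-133,42.]))
def res(x):
    a,p,gr=pts(x); return np.r_[a-piv,p-pin,gr-grip,x[:2]-mid,x[:2]-nut]
s=least_squares(res,[567,276,.62,.32]); print(s.x,"lock dir",90+np.degrees(s.x[2]),s.fun.round(1))
E
```

```text
len 217.347074178998 mid [568.53384813 273.50022427] ang -1.8438526659880003 3rd 87.90903551218376 108.74754290473585
[568.44683394 272.68289665] [517.799412  346.8599627] [430.71098909 370.93462287] pin-grip 90.35476006952483
[5.68490122e+02 2.73079777e+02 6.20763334e-01 3.18961264e-01] lock dir 125.56711911118128 [ 0.8  0.3 -0.9 -0.1  0.1 -0.1 -0.  -0.4  0.   0.4]
```

```bash
sed -i 's/C=np.array.*; Z/C=np.array([568.5,273.1]); Z/; s/15\*abs(n\[0\])/11.8*abs(n[0])/' h.py; python3 - <<'E'
from h import *
p=fp(-80); manip.move_to([*p,200],ROT); print(manip.servo_line([*p,Z],vel=150,threshold=8))
manip.servo_line([*fp(-90),Z],vel=80); manip.servo_line([*fp(-99.4),Z],vel=40)
print(manip.read_state()["tool_pos"],fp(-99.4))
p=fp(-85); manip.servo_line([*p,Z]); manip.servo_line([*p,200],vel=250)
manip.move_to([567,235,300],ROT)
manip.sleep(0.2)
import pickle
st=manip.read_state(); im,d=read_camera("wrist"); c=cam("wrist",st)
cv2.imwrite("pics/w3.png",cv2.resize(im[0:250,100:420,::-1],None,fx=2,fy=2)); print(st["clock"])
for n,z in dict(yellow_notch=29,ball_end=60).items():
    for r in tip_of("wrist",n)[:3]:
        q=atz(c,r["uv"],z)[:2]; print(n,np.round(r["uv"],1),round(r["confidence"],2),q.round(1),np.degrees(np.arctan2(*(q-C)[::-1])).round(1))
pickle.dump((st,im,d),open("w3.pkl","wb"))
E
```

```text
False
[572.77747892 189.17384005  72.04492307] [573.05612459 189.22966932]
17.2917
yellow_notch [241.7  94. ] 0.65 [522.5 326.7] 130.7
yellow_notch [142.1  41.6] 0.15 [416.3 380.7] 144.7
ball_end [296.8  34.8] 0.64 [582.3 381. ] 82.7
```

View pics/w3.png

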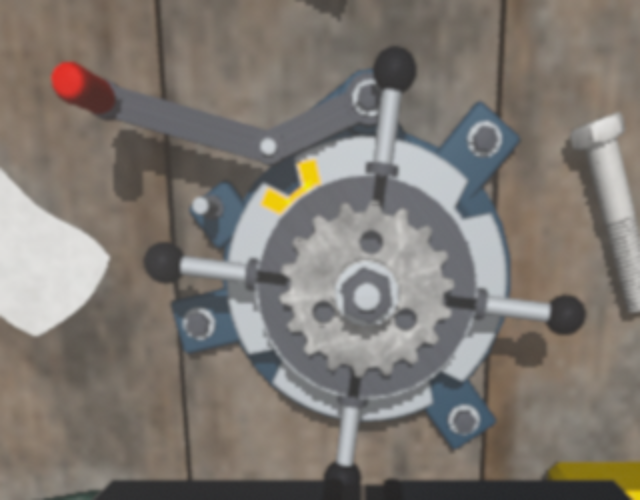

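Yellow paint at crop (290,190) faces the roller pin at (268,147). The balls at (163,262) and (566,314) put the table about 2° (2.6 mm) short, which is within the roller's capture range. Next is the lever.

```bash
python3 - <<'E'
from h import *
Rm=lambda t:np.array([[np.cos(t),-np.sin(t)],[np.sin(t),np.cos(t)]])
def lp(q,off=19):
    w=Rm(-q)@np.array([-133,42.]); t=np.array([w[1],-w[0]])/np.hypot(*w)  # outward (opening, clockwise)
    return C+Rm(.6208)@(np.array([58,78.])+w+t*off)
z=82
p=lp(.32,40); manip.move_to([*p,200],ROT); print(p,manip.servo_line([*p,z],vel=150,threshold=8))
for q in [.32,.24,.16,.08,.03,0,-.03,-.05]:
    hit=manip.servo_line([*lp(q),z],vel=40,threshold=14); s=manip.read_state()
    print(q,hit,lp(q).round(1),s["tool_pos"].round(1),s["contact_force"].round(1))
    if hit: break
st=manip.read_state(); p=st["tool_pos"]+[0,30,0]
manip.servo_line(p,vel=80); p[2]=200; manip.servo_line(p,vel=200)
manip.move_to([567,235,300],ROT); manip.sleep(.2)
st=manip.read_state(); im,d=read_camera("wrist"); print(st["clock"])
cv2.imwrite("pics/w4.png",cv2.resize(im[0:250,100:420,::-1],None,fx=2,fy=2))
E
```

```text
[431.03740225 410.99188683] False
0.32 False [430.9 390. ] [431.  390.   82.1] [-0.4  0.3  0. ]
0.24 False [429.8 378.8] [429.8 378.4  82. ] [ 0.3 -0.8  0.7]
0.16 False [429.6 367.5] [429.6 367.1  82. ] [-0.1  0.   0.8]
0.08 False [430.2 356.3] [430.2 355.9  82. ] [0.1 1.  0.7]
0.03 False [431.1 349.3] [431.2 348.9  82. ] [ 0.3 -0.3  0.1]
0 False [431.8 345.1] [431.6 346.4  82.2] [ 0.4  5.5 -3. ]
-0.03 True [432.6 341. ] [431.4 346.6  82.3] [0.2 3.3 0.2]
24.4667
```

View pics/w4.png

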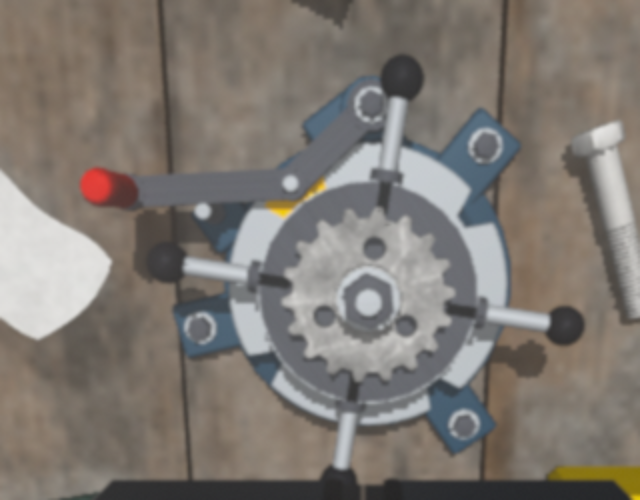

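```bash
python3 - <<'E'
from h import *
st=manip.read_state(); c=cam("wrist",st); g=lambda u,z: atz(c,(100+u[0]/2,u[1]/2),z)[:2]
piv=g((371,104),50); pin=g((291,183),46); grip=g((97,186),91); b=[g((166,262),60),g((566,325),60)]
ang=lambda v:np.degrees(np.arctan2(v[1],v[0])); C2=(b[0]+b[1])/2
print(piv,pin,grip,C2,"pin r",np.linalg.norm(pin-C2),ang(pin-C2),"notch",ang(b[1]-b[0])+135,"yaw",ang(piv-C2)-ang([58,78]))
y=np.degrees(.6208)
print("q grip",np.radians(ang([-133,42])+y-ang(grip-piv)),"q pin",np.radians((ang([-58,-6.6])+y-ang(pin-piv)+180)%360-180))
E
```

```text
[570.45554201 369.75303416] [527.70675176 330.92360328] [439.3274601  326.46699224] [569.42066813 273.26917994] pin r 71.16237313140505 125.8863521734593 notch 126.31108633394764 yaw 36.01958999958968
q grip 6.279264145580376 q pin -0.0032851699466664268
```

```bash
python3 -c "
from workcell import order; print(order.hand_in())"
```

```text
the job is handed in; nothing more can be done
None
```

The job is handed in: the last wrist-camera measurement put the yellow notch within about 1 mm of the lock and the lever fully home (within 0.01 rad), and no contact with the bystanders was seen, though I didn't measure their positions again.

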